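# Clamp the sugar box shut

## Task

Clamp the sugar box shut against ants: swing the latch's wire bail over the red keeper rib on the lid so its bar lies on the lid's raised pad behind the rib, and let go of it. Then take the latch again by its lever and press that down past centre until it lies fully flat. Leave the lid seated on the box, and do not shift the pressure cooker, teapot or spare valve.

Things in the scene. Friction and masses are not known exactly. Their poses are not given: they have to be found in the camera images.
- sugar_box: White stepped plastic box, fixed to the counter, 265 mm long (x), 130 wide (y). Origin on the counter; its +x points from lid to latch end. From x -120 to +10 mm it is the bin, rim 100 mm high, covered by the lid, whose rear (-x) edge is tucked under a lip of the box; from x +10 to +138 mm a lower step, top 83 mm high, carries the latch.
- lid: Loose blue lid, 134 x 134 mm, 12 mm thick, about 300 g, already seated on the bin's rim (top at 112 mm above the counter); a plug below it sits in the bin with 1.5 mm of play. Origin at the centre of the plate's underside, axes parallel to the box's; seated it lies at x -55, y 0, z +100 mm of the box.
- keeper (a point): Foot of the keeper: point mid-width on a raised pad of the lid (36 x 36 mm, top 8 mm above the lid's), at the -x face of the red rib (box axes), which leans 20 deg to -x as a hook. The rib is 36 mm wide (y), 6 thick, 13 high, its top edge 4 mm to -x of here; the pad runs 30 mm to -x. Hooked, the bail's bar lies on the pad under the lean: centre 3 mm above this point, 4 to 10 mm to -x.
- lever_pivot (a point): Hinge centre of the lever, axis along the box's y; 55 mm to +x of the box origin, 103 mm above the counter (20 mm above the step). The lever carries the bail's pin 22 mm from this pivot, at an angle 0.61 rad below the lever's own direction.
- lever (a joint): Angle of the lever above level, rad. 0: fully shut, level, pointing to the box's +x (hard stop); grows as the tip rises and swings back towards the lid, to 2.1. Friction holds it where left (0.5 N at the tip). With the bail hooked it stands near 1.05; pressing it then stretches the springy bail (a few N at the tip); past centre, below about 0.26, it pulls itself shut.
- lever_tip (a point): Middle of the upper face at the free end of the steel lever, a plate 34 mm wide with a black pad at its end: 73 mm from the pivot along the lever; the upper face is 5 to 6 mm above the line through the pivot.
- bail (a joint): Angle of the wire bail relative to the lever, rad. The direction from its pin to its bar, in the box's x-z plane counted from +x towards +z, is 2.73 + lever + bail (e.g. 2.03, up and leaning to the lid, at lever 0.5, bail -1.2). Range -2.25 to 0.9; friction holds it where left. If the bail is moved by its grip, the lever follows.
- bail_bar (a point): Centre of the bail's cross bar: steel wire 6 mm thick, 52 mm wide (along the box's y) between the two side wires, 77 mm from the pin. The bail can stretch up to 8 mm along its length (3 N per mm). It may be laid anywhere on the pad behind the rib: pressing the lever draws it up to the rib's foot. Dropped from too near, it catches on the rib's top edge.
- bail_grip (a point): Centre of the yellow thumb roll on the bail: a cylinder 16 mm in diameter, 28 mm long along the box's y, to be pinched on its flat ends. It lies 97 mm from the pin along the bail (20 mm beyond the bar) and 7 mm to the side of the bail that is upper when hooked. Hooked, it is about 14 mm above the pad.
- cooker: Bystander: stainless pressure cooker, 226 mm in diameter, 176 mm high, with black handles out to 220 mm from its axis. Origin under its centre.
- teapot: Bystander: blue ceramic teapot, 140 mm in diameter, 125 mm high, spout and handle out to 120 mm. Origin under its centre.
- valve: Bystander: brass spare safety valve, 40 mm in diameter, 56 mm high, upright. Origin under its centre.
Not all that is in view belongs to the job. Of the things shaped like the lid, the blue one is meant.

How it is judged:
By the outcome, as a careful person would: the job done as asked, in the order asked, and still so for the second after the job is handed in, with the robot touching nothing.
It also fails if it takes over 45 s, if anything falls off the work surface, if the arm or the gripper's body presses on something with over 40 N, if the wrist force passes 120 N, or if a joint passes its speed limit or range.

## Robot

A 6-joint arm with a two-finger parallel gripper is mounted at the origin on the work surface. World frame = base frame: x ahead of the robot, y to its left, z up, the work surface at z = 0. Lengths are in mm, angles in rad, forces in N, time in s.
With the tool pointing down it reaches from about 350 to 975 mm from the base axis. Payload 7.1 kg.
Tool frame: the origin (TCP) lies at the very end of the fingers, on their centre line; the grasp point (between the pads) lies 19 mm behind it; z points along the fingers, y is the line along which they close (so a half turn about z gives the same grasp; the last joint's range is limited). The gripper opens to 88 mm and grips with 3 to 60 N. Pads are 20 mm wide; open, the fingers measure 115 mm over their backs; the gripper's body (75 mm by 178 mm) begins 61 mm behind the grasp point.
Start: joints at [1.246, 0.423, 1.63, -0, 1.089, -0.019], TCP at [188.128, 595.997, 222.675] pointing down, gripper open.
Joint ranges: [-3, 3], [-0.9, 2.11], [0.09, 2.58], [-1.31, 4.45], [0.11, 2.69], [-2.54, 2.54]. Speed limits (rad/s): [2.39, 2.39, 3.01, 3.14, 3.14, 3.14].

## Interface

Orientations are given as a rotation vector (axis times angle).
In Python, from workcell import sensors, imaging, close_job gives the robot as it stands. The module is installed in compiled form; this text tells all that it offers.
- The arm moves only by the tool servo_tool, never from a script. Its argument "steps" is a list of rows, each a list of 3 entries, a list of its own where there are three numbers: the shift along the world's x, y, z in m, then the turn, a rotation vector about the world's x, y, z in degrees, then the opening, from -1 (shut) to 1 (fully open). A call has exactly 8 rows; each row shifts and turns the commanded pose from where the row before left it; what a row does not reach is not made up. A row lasts 1/12 s, in which the tool goes at most 41.7 mm and 7.16 degrees, less where a joint would pass 70% of its speed; a pose out of reach is approached as far as the arm can. A call is refused whole if a number of a shift passes 0.0417 or a number of a turn 7.16, either way. A call with a gripper value outside its range is refused whole. The fingers move at their own pace and stop on an object; the grip force is fixed at half the most. Time passes only in rows, so rows that do not move let the fingers close, or fill a call up. It gives the time, the measured TCP pose, the force, the opening and the grip force at its end, in the units of the state.
- sensors.get_obs(): the state, without advancing time (a new reading comes with each control period).
- imaging.get_image(name): name is "side" or "top"; returns a dict with "color" (400x640x3 uint8, blue, green, red), "range_z" (400x640 float32, mm along the optical axis (not along the pixel's ray), 0 where there is no reading), "vertical_fov" (degrees; the focal length in pixels is half the picture's height over the tangent of half this angle, whatever the lens; pixels are square), "cx", "cy" (the principal point, pixels), "k1" (the pictures are not rectified: a ray, as slopes to the right and down, at radius r is drawn at 1 + k1 r^2 times it, then the intrinsics apply), "rvec" (rotation vector, rad) and "tvec" (3), from world to camera coordinates, as OpenCV has them. Camera axes: x right, y down, z forward; pixel columns grow to the right and rows downward; lengths in mm; the calibration is good to about 2 mm. A picture is of the moment at which its call begins.
- close_job(): hands the job in; it is judged then, once.
The state is a dict: "t": time; "qpos": joint angles; "qvel": joint speeds; "joint_torque": joint torques, N m; "ee_pos": TCP position; "orientation": TCP orientation; "ft_force": force on the tool from outside, world axes, zero at the start; "moment": the same for the moment, N m; "width": finger opening in mm; "grasp_force": force on a finger pad.
Only numpy, scipy, OpenCV 4.12 (cv2) and the standard library are available. Lean on these libraries where they do the work, as an engineer would, in place of code of your own. Each camera call takes 0.05 s, during which the arm holds its last target. There are 200 camera calls.

## Working session

There is one attempt and no reset: what is moved stays moved. The work goes in short steps, Python scripts to look and compute and a tool call to move; the robot and the scene stay as the last step left them, time stands still between calls to the robot, and variables do not carry over. Pictures are saved under pics/ and viewed, at most 10 in all, crops included, and the job is handed in when it is done.

Besides the shell and the picture viewer there is one more tool, called after "Request:" by a JSON object that holds its "fn" and its "kwargs", one argument or row to a line. servo_tool: Moves the arm, as the interface text tells. Its arguments: {"type":"object","properties":{"steps":{"type":"array"}},"required":["steps"]}

```bash
mkdir -p pics; cat > h.py <<'E'
import numpy as np, cv2
from workcell import sensors, imaging
def grab(n):
    d=imaging.get_image(n); f=200/np.tan(np.radians(d["vertical_fov"])/2)
    d["K"]=np.array([[f,0,d["cx"]],[0,f,d["cy"]],[0,0,1.]]); d["D"]=np.array([d["k1"],0,0,0,0.])
    d["R"]=cv2.Rodrigues(np.array(d["rvec"],float))[0]; d["t"]=np.array(d["tvec"],float).reshape(3); return d
def cloud(d):
    v,u=np.mgrid[0:400,0:640]; p=np.stack([u,v],-1).reshape(-1,1,2).astype(float)
    n=cv2.undistortPoints(p,d["K"],d["D"]).reshape(400,640,2); z=d["range_z"]
    P=np.dstack([n[...,0]*z,n[...,1]*z,z]); W=(P-d["t"])@d["R"]; W[z<=0]=np.nan; return W
def proj(d,X): return cv2.projectPoints(np.array(X,float).reshape(-1,1,3),np.array(d["rvec"],float),d["t"],d["K"],d["D"])[0].reshape(-1,2)
E
python3 - <<'E'
from h import *
o=sensors.get_obs(); print({k:np.round(v,3) for k,v in o.items()})
for n in("side","top"):
    d=grab(n); cv2.imwrite(f"pics/{n}0.png",d["color"]); np.save(f"{n}0.npy",cloud(d)); print(n,-d["R"].T@d["t"],d["R"][2])
E
```

```text
{'t': np.float64(0.0), 'qpos': array([ 1.246,  0.424,  1.631, -0.   ,  1.089, -0.019]), 'qvel': array([ 0.   , -0.   ,  0.002,  0.002, -0.   ,  0.   ]), 'joint_torque': array([-0.0000e+00, -5.4463e+01, -2.7367e+01,  6.4000e-02,  2.3000e-02,
       -0.0000e+00]), 'ee_pos': array([187.947, 595.501, 221.913]), 'orientation': array([-4.780e-01, -3.105e+00,  2.000e-03]), 'ft_force': array([ 0.332, -0.057, -0.85 ]), 'moment': array([ 0.037,  0.02 , -0.002]), 'grasp_force': np.float64(0.0), 'width': np.float64(87.112)}
side [ -90.09367953 -884.58608939  791.9358326 ] [ 0.51194972  0.67007941 -0.53749518]
top [ 361.26936499  -14.71708669 1462.48946602] [ 0.16531584  0.01762911 -0.9860831 ]
```

View pics/side0.png

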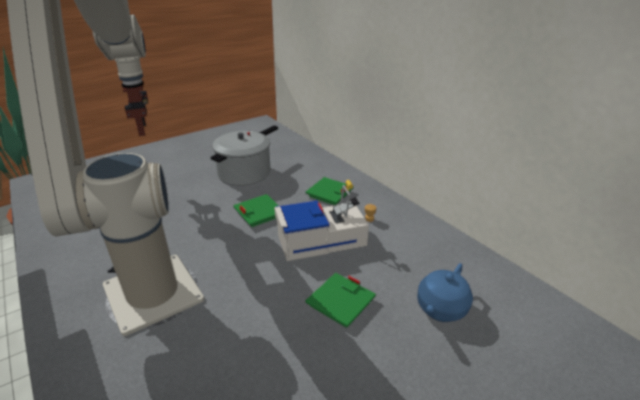

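View pics/top0.png

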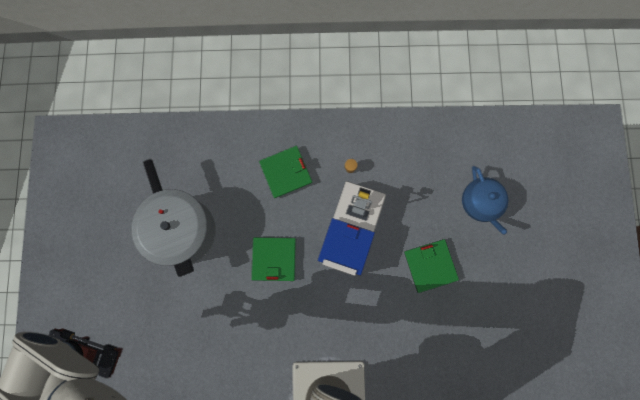

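The side view shows the box at about (320,225), with the bail upright and its yellow roll at (348,185). In the top view the blue lid is at (347,247), the latch at (360,205) and the valve close by at (351,166).

```bash
python3 - <<'E'
from h import *
C={}
for n in("top","side"):
    W=np.load(n+"0.npy"); im=cv2.imread(f"pics/{n}0.png"); hsv=cv2.cvtColor(im,cv2.COLOR_BGR2HSV); H,S,V=cv2.split(hsv)
    near=(abs(W[...,0]-600)<200)&(abs(W[...,1]+40)<170)&(W[...,2]>40)
    lid=near&(H>105)&(H<130)&(S>140)&(abs(W[...,2]-112)<7)
    P=W[lid]; r=cv2.minAreaRect(P[:,:2].astype(np.float32)); print(n,"lid",lid.sum(),r,np.median(P[:,2]))
    red=near&((H<8)|(H>172))&(S>130)&(W[...,2]>105); print("red",red.sum(),W[red].mean(0) if red.any() else 0)
    yel=near&(H>18)&(H<34)&(S>130)&(W[...,2]>85); 
    print("yel",yel.sum()); v,u=np.nonzero(yel)
    for a,b in list(zip(u,v))[::3]: print(a,b,W[b,a].round())
    # box top incl. white
    bx=near&(W[...,2]>70)&(W[...,2]<118); print("boxrect",cv2.minAreaRect(W[bx][:,:2].astype(np.float32)))
    hi=near&(W[...,2]>122); print("hi",hi.sum(), W[hi].round()[::6].tolist())
a=cv2.imread("pics/top0.png")[150:290,300:400]; b=cv2.imread("pics/side0.png")[165:265,265:390]
cv2.imwrite("pics/c0.png",np.hstack([cv2.resize(a,(393,550),interpolation=2),cv2.resize(b,(400,320),interpolation=2) if 0 else cv2.copyMakeBorder(cv2.resize(b,(400,320),interpolation=2),0,230,0,0,0)]))
E
```

```text
top lid 1610 ((451.1111755371094, -58.87664794921875), (132.9956817626953, 130.4040069580078), 70.5866470336914) 111.64518862688789
red 21 [505.74664029 -79.87320345 131.2819409 ]
yel 57
360 191 [598. -99. 202.]
360 192 [595. -99. 201.]
363 192 [ 596. -108.  199.]
360 193 [592. -99. 202.]
363 193 [ 593. -108.  198.]
366 193 [ 593. -116.  198.]
360 194 [590. -99. 199.]
363 194 [ 590. -107.  200.]
366 194 [ 589. -116.  201.]
359 195 [586. -96. 204.]
362 195 [ 587. -104.  202.]
365 195 [ 587. -113.  201.]
368 195 [ 586. -121.  201.]
362 196 [ 585. -105.  197.]
365 196 [ 584. -113.  201.]
368 196 [ 596. -127.  129.]
363 197 [ 582. -107.  197.]
366 197 [ 581. -115.  203.]
365 198 [ 580. -113.  192.]
boxrect ((510.65240478515625, -79.26387023925781), (133.9571533203125, 263.5571594238281), 70.68750762939453)
hi 235 [[623.0, -104.0, 133.0], [617.0, -101.0, 132.0], [616.0, -118.0, 136.0], [614.0, -113.0, 134.0], [614.0, -130.0, 132.0], [611.0, -113.0, 132.0], [609.0, -130.0, 140.0], [595.0, -105.0, 201.0], [607.0, -127.0, 136.0], [592.0, -105.0, 202.0], [605.0, -127.0, 131.0], [590.0, -102.0
[... 1561 characters left out ...]
0, 168.0], [583.0, -117.0, 187.0], [583.0, -104.0, 177.0], [578.0, -110.0, 179.0], [577.0, -117.0, 179.0], [591.0, -81.0, 149.0], [573.0, -126.0, 174.0], [586.0, -79.0, 139.0], [572.0, -128.0, 165.0], [573.0, -132.0, 164.0], [586.0, -84.0, 130.0], [613.0, -109.0, 134.0], [573.0, -132.0, 157.0], [613.0, -119.0, 135.0], [607.0, -108.0, 128.0], [612.0, -129.0, 137.0], [600.0, -111.0, 129.0], [607.0, -130.0, 136.0], [598.0, -109.0, 125.0], [604.0, -129.0, 133.0], [511.0, -72.0, 134.0], [596.0, -120.0, 127.0], [609.0, -133.0, 129.0], [594.0, -119.0, 124.0], [609.0, -130.0, 124.0], [587.0, -118.0, 122.0], [508.0, -82.0, 130.0], [505.0, -90.0, 131.0], [568.0, -131.0, 127.0], [568.0, -131.0, 122.0]]
```

View pics/c0.png

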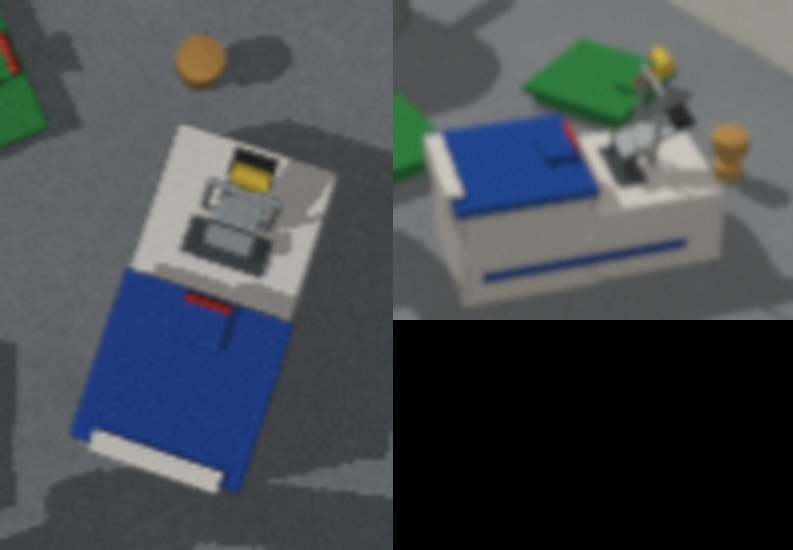

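The crop shows the lever low (about 0.4 rad) and pointing away from the lid, the bail upright with its roll clear of it, and the red rib at the lid's front edge. Next I triangulate the roll and plan the grip path.

```bash
cat > plan.py <<'E'
import numpy as np
from scipy.optimize import fsolve
yaw=np.radians(-19.4); U=np.array([np.cos(yaw),np.sin(yaw)]); V=np.array([-U[1],U[0]]); O=np.array([504,-77.3])
PV=np.array([55,103.])
pin=lambda th: PV+22*np.array([np.cos(th-.61),np.sin(th-.61)])
bar=lambda th,f: pin(th)+77*np.array([np.cos(f),np.sin(f)])
G=lambda th,f: pin(th)+97*np.array([np.cos(f),np.sin(f)])+7*np.array([np.sin(f),-np.cos(f)])
tip=lambda th: PV+73*np.array([np.cos(th),np.sin(th)])+5.5*np.array([-np.sin(th),np.cos(th)])
def inv(g,x0): return fsolve(lambda q:G(*q)-g,x0)
def box(W): d=np.asarray(W)[:2]-O; return np.array([d@U,d@V,W[2]])
def world(bx,by,z): return np.r_[O+bx*U+by*V,z]
E
python3 - <<'E'
from h import *; from plan import *
from scipy.optimize import least_squares
obs={}
for n in("top","side"):
    W=np.load(n+"0.npy"); im=cv2.imread(f"pics/{n}0.png"); H,S,Vv=cv2.split(cv2.cvtColor(im,cv2.COLOR_BGR2HSV))
    m=(H>18)&(H<34)&(S>110)&(abs(W[...,0]-590)<30)&(abs(W[...,1]+108)<30)&(W[...,2]>150)
    v,u=np.nonzero(m); obs[n]=(u.mean(),v.mean()); print(n,m.sum(),obs[n],np.median(W[m],0))
ds={n:grab(n) for n in obs}
r=least_squares(lambda X:np.r_[tuple(proj(ds[n],X)[0]-obs[n] for n in obs)],[588,-109,194])
print(r.x,r.fun,box(r.x)); b=box(r.x); q=inv(b[[0,2]],[.4,1.5]); print("lever,phi",q,"bail",q[1]-2.73-q[0],"tip",tip(q[0]),world(tip(q[0])[0],b[1],tip(q[0])[1]))
for n in obs: print(n,proj(ds[n],[world(2.9,0,120),world(tip(q[0])[0],0,tip(q[0])[1])]))
for th,f in [(q[0],q[1]),(.8,1.75),(1.2,2.0),(1.6,2.3),(1.95,2.6),(1.95,2.85),(1.95,3.0),(1.95,3.15),(1.6,3.12),(1.3,3.05),(1.15,3.02),(1.05,3.0)]:
    g=G(th,f); print(th,f,"G",g.round(1),"bar",bar(th,f).round(1),"W",world(g[0],b[1],g[1]).round(1))
E
```

```text
top 58 (np.float64(363.2241379310345), np.float64(194.72413793103448)) [ 587.0044485  -107.62603954  199.61323076]
side 48 (np.float64(348.5625), np.float64(184.5625)) [ 585.87707901 -111.43555092  196.9138232 ]
[ 588.72210141 -108.37236018  192.92957029] [-0.04476659  0.06843133  0.08526553 -0.01377752] [ 90.23283601  -1.16676506 192.92957029]
lever,phi [0.32015406 1.49681495] bail -1.5533391155537875 tip [122.5597265  131.19456251] [ 619.21355698 -119.11009672  131.19456251]
top [[352.0252831  226.85314111]
 [364.70559534 188.15662978]]
side [[320.05257218 209.23222178]
 [357.40631575 200.30555305]]
0.3201540629905733 1.4968149474367858 G [ 90.2 192.9] bar [ 81.8 173.5] W [ 588.7 -108.4  192.9]
0.8 1.75 G [ 66.2 203.8] bar [ 62.9 182.9] W [ 566.1 -100.4  203.8]
1.2 2.0 G [ 39.3 206.4] bar [ 41.2 185.3] W [540.7 -91.4 206.4]
1.6 2.3 G [  7.7 198.4] bar [ 15.8 178.8] W [510.8 -80.9 198.4]
1.95 2.6 G [-19.5 180.4] bar [ -5.9 164.1] W [485.2 -71.9 180.4]
1.95 2.85 G [-30.9 159. ] bar [-13.7 146.6] W [474.5 -68.1 159. ]
1.95 3.0 G [-35. 145.] bar [-16.2 135.3] W [470.6 -66.8 145. ]
1.95 3.15 G [-37.  130.6] bar [-17.  123.8] W [468.7 -66.1 130.6]
1.6 3.12 G [-29.8 130.5] bar [ -9.9 123.1] W [475.5 -68.5 130.5]
1.3 3.05 G [-24.  132.8] bar [ -4.7 124. ] W [481.  -70.4 132.8]
1.15 3.02 G [-21.6 133. ] bar [ -2.6 123.7] W [483.3 -71.2 133. ]
1.05 3.0 G [-20.1 133. ] bar [ -1.3 123.2] W [484.6 -71.7 133. ]
```

Request:
{"fn": "servo_tool", "kwargs": {
  "steps": [
    [[0.01,-0.02,0.015],[0,0,0],1],
    [[0.017,-0.03,0.015],[0,0,0],1],
    [[0.017,-0.03,0.015],[0,0,0],1],
    [[0.017,-0.03,0.015],[0,0,0],1],
    [[0.017,-0.03,0.015],[0,0,0],1],
    [[0.017,-0.03,0.005],[0,0,0],1],
    [[0.017,-0.03,0],[0,0,0],1],
    [[0.017,-0.03,0],[0,0,0],1]
  ]
}}

```text
t: 0.87
ee_pos: [317.7, 364.6, 303.3]
orientation: [0.478, 3.104, 0.002]
ft_force: [0.5, -0.2, -0.1]
width: 87.6
grasp_force: 0.0
```

Request:
{"fn": "servo_tool", "kwargs": {
  "steps": [
    [[0.017,-0.03,0],[0,0,0],1],
    [[0.017,-0.03,0],[0,0,0],1],
    [[0.017,-0.03,0],[0,0,0],1],
    [[0.017,-0.03,0],[0,0,0],1],
    [[0.017,-0.03,0],[0,0,0],1],
    [[0.017,-0.03,0],[0,0,0],1],
    [[0.017,-0.03,0],[0,0,0],1],
    [[0.017,-0.03,0],[0,0,0],1]
  ]
}}

```text
t: 1.53
ee_pos: [453.6, 124.3, 302.8]
orientation: [0.479, 3.105, 0.0]
ft_force: [0.5, -0.2, 0.5]
width: 87.8
grasp_force: 0.0
```

Request:
{"fn": "servo_tool", "kwargs": {
  "steps": [
    [[0.017,-0.03,0],[0,0,0],1],
    [[0.017,-0.03,0],[0,0,0],1],
    [[0.017,-0.03,0],[0,0,0],1],
    [[0.017,-0.03,0],[0,0,0],1],
    [[0.017,-0.03,0],[0,0,0],1],
    [[0.017,-0.03,0],[0,0,0],1],
    [[0.017,-0.03,0],[0,0,0],1],
    [[0,0,0],[0,0,0],1]
  ]
}}

```text
t: 2.2
ee_pos: [574.4, -88.5, 302.4]
orientation: [0.483, 3.102, -0.002]
ft_force: [-1.2, 0.0, -0.2]
width: 87.8
grasp_force: 0.0
```

Request:
{"fn": "servo_tool", "kwargs": {
  "steps": [
    [[0.005,-0.007,0],[0,0,-1.7],1],
    [[0.005,-0.007,0],[0,0,0],1],
    [[0.004,-0.006,-0.01],[0,0,0],1],
    [[0,0,-0.02],[0,0,0],1],
    [[0,0,-0.02],[0,0,0],1],
    [[0,0,-0.01],[0,0,0],1],
    [[0,0,0],[0,0,0],1],
    [[0,0,0],[0,0,0],1]
  ]
}}

```text
t: 2.87
ee_pos: [585.9, -103.5, 242.3]
orientation: [-0.523, -3.097, -0.0]
ft_force: [0.1, 0.4, -0.2]
width: 87.5
grasp_force: 0.0
```

```bash
python3 - <<'E'
from h import *
o=sensors.get_obs(); print(o["ee_pos"],o["qpos"].round(2)); R=cv2.Rodrigues(o["orientation"])[0]; print(R.round(3))
E
```

```text
[ 585.90739046 -103.5336292   242.31474302] [-0.19  0.36  1.68  0.    1.1  -1.43]
[[-0.945  0.328 -0.001]
 [ 0.328  0.945  0.   ]
 [ 0.001 -0.    -1.   ]]
```

Request:
{"fn": "servo_tool", "kwargs": {
  "steps": [
    [[0.003,-0.005,-0.01],[0,0,0],1],
    [[0,0,-0.016],[0,0,0],1],
    [[0,0,-0.016],[0,0,0],1],
    [[0,0,-0.012],[0,0,0],1],
    [[0,0,-0.004],[0,0,0],1],
    [[0,0,0],[0,0,0],1],
    [[0,0,0],[0,0,0],1],
    [[0,0,0],[0,0,0],1]
  ]
}}

```text
t: 3.53
ee_pos: [589.9, -109.1, 185.6]
orientation: [0.524, 3.096, -0.0]
ft_force: [-0.4, -0.1, 0.0]
width: 88.3
grasp_force: 0.0
```

```bash
python3 - <<'E'
from h import *
d=grab("side"); e=grab("top")
a=cv2.resize(d["color"][130:230,270:390],(390,325),interpolation=2); b=cv2.resize(e["color"][150:250,300:420],(390,325),interpolation=2)
cv2.imwrite("pics/c1.png",np.hstack([a,b])); print(sensors.get_obs()["ee_pos"])
E
```

```text
[ 589.73222054 -109.12881227  185.60681813]
```

View pics/c1.png

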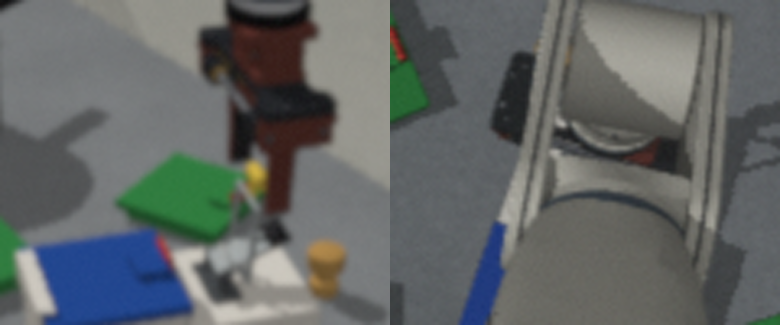

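The crop shows the yellow roll at (256,178) between the two open fingertips, so I close on it.

Request:
{"fn": "servo_tool", "kwargs": {
  "steps": [
    [[0,0,-0.001],[0,0,0],-1],
    [[0,0,0],[0,0,0],-1],
    [[0,0,0],[0,0,0],-1],
    [[0,0,0],[0,0,0],-1],
    [[0,0,0],[0,0,0],-1],
    [[0,0,0],[0,0,0],-1],
    [[0,0,0],[0,0,0],-1],
    [[0,0,0],[0,0,0],-1]
  ]
}}

```text
t: 4.3
ee_pos: [589.1, -109.0, 183.7]
orientation: [0.525, 3.097, 0.0]
ft_force: [0.3, -0.1, 0.7]
width: 37.7
grasp_force: 0.0
```

Request:
{"fn": "servo_tool", "kwargs": {
  "steps": [
    [[0,0,0],[0,0,0],-1],
    [[0,0,0],[0,0,0],-1],
    [[0,0,0],[0,0,0],-1],
    [[0,0,0],[0,0,0],-1],
    [[0,0,0],[0,0,0],-1],
    [[0,0,0],[0,0,0],-1],
    [[0,0,0],[0,0,0],-1],
    [[0,0,0],[0,0,0],-1]
  ]
}}

```text
t: 4.97
ee_pos: [589.2, -108.9, 183.7]
orientation: [0.525, 3.097, 0.0]
ft_force: [1.1, 2.3, 0.2]
width: 27.4
grasp_force: 30.0
```

Request:
{"fn": "servo_tool", "kwargs": {
  "steps": [
    [[-0.0055,0.002,0.0035],[0,0,0],-1],
    [[-0.0055,0.002,0.0028],[0,0,0],-1],
    [[-0.0058,0.002,0.0026],[0,0,0],-1],
    [[-0.0058,0.002,0.002],[0,0,0],-1],
    [[-0.0063,0.0022,0.0013],[0,0,0],-1],
    [[-0.0063,0.0022,0.001],[0,0,0],-1],
    [[-0.0063,0.0023,0.0003],[0,0,0],-1],
    [[-0.0063,0.0023,0],[0,0,0],-1]
  ]
}}

```text
t: 5.63
ee_pos: [540.9, -91.8, 197.5]
orientation: [0.524, 3.097, -0.0]
ft_force: [3.7, 2.3, -1.5]
width: 27.7
grasp_force: 30.0
```

Request:
{"fn": "servo_tool", "kwargs": {
  "steps": [
    [[-0.0075,0.0026,-0.0012],[0,0,0],-1],
    [[-0.0075,0.0026,-0.0018],[0,0,0],-1],
    [[-0.0075,0.0026,-0.0022],[0,0,0],-1],
    [[-0.0075,0.0027,-0.0028],[0,0,0],-1],
    [[-0.007,0.0024,-0.0036],[0,0,0],-1],
    [[-0.0066,0.0023,-0.0042],[0,0,0],-1],
    [[-0.0062,0.0022,-0.0049],[0,0,0],-1],
    [[-0.0058,0.0021,-0.0053],[0,0,0],-1]
  ]
}}

```text
t: 6.3
ee_pos: [485.1, -72.3, 170.7]
orientation: [-0.524, -3.098, 0.0]
ft_force: [2.7, 3.1, 0.9]
width: 27.7
grasp_force: 30.0
```

Request:
{"fn": "servo_tool", "kwargs": {
  "steps": [
    [[-0.0035,0.0013,-0.0055],[0,0,0],-1],
    [[-0.0028,0.001,-0.0053],[0,0,0],-1],
    [[-0.0024,0.0008,-0.0053],[0,0,0],-1],
    [[-0.002,0.0007,-0.0053],[0,0,0],-1],
    [[-0.0018,0.0006,-0.0047],[0,0,0],-1],
    [[-0.0012,0.0004,-0.0047],[0,0,0],-1],
    [[-0.001,0.0003,-0.0046],[0,0,0],-1],
    [[-0.0006,0.0002,-0.0046],[0,0,0],-1]
  ]
}}

```text
t: 6.97
ee_pos: [470.3, -67.2, 130.7]
orientation: [-0.524, -3.097, 0.0]
ft_force: [0.6, 4.4, 2.3]
width: 27.7
grasp_force: 30.0
```

```bash
python3 - <<'E'
from h import *
d=grab("side"); e=grab("top")
a=cv2.resize(d["color"][130:250,260:390],(520,480),interpolation=2)
cv2.imwrite("pics/c2.png",a); print(sensors.get_obs()["ee_pos"])
E
```

```text
[470.26315012 -67.18135443 130.45385373]
```

View pics/c2.png

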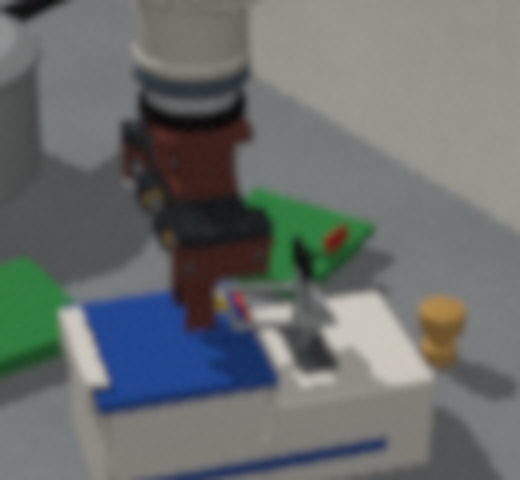

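The crop shows the roll gripped at (220,300), the bail level over the rib (235,305) and the lever standing up (302,255). I lower it and watch the force.

Request:
{"fn": "servo_tool", "kwargs": {
  "steps": [
    [[-0.0005,0,-0.002],[0,0,0],-1],
    [[0,0,-0.002],[0,0,0],-1],
    [[0,0,-0.0015],[0,0,0],-1],
    [[0,0,-0.001],[0,0,0],-1],
    [[0,0,-0.001],[0,0,0],-1],
    [[0,0,0],[0,0,0],-1],
    [[0,0,0],[0,0,0],-1],
    [[0,0,0],[0,0,0],-1]
  ]
}}

```text
t: 7.73
ee_pos: [470.1, -67.2, 123.7]
orientation: [0.524, 3.097, -0.0]
ft_force: [1.0, 4.4, 1.6]
width: 28.1
grasp_force: 30.0
```

Request:
{"fn": "servo_tool", "kwargs": {
  "steps": [
    [[0,0,-0.001],[0,0,0],-1],
    [[0,0,-0.001],[0,0,0],-1],
    [[0,0,-0.0005],[0,0,0],-1],
    [[0,0,-0.0005],[0,0,0],-1],
    [[0,0,0],[0,0,0],-1],
    [[0,0,0],[0,0,0],-1],
    [[0,0,0],[0,0,0],-1],
    [[0,0,0],[0,0,0],-1]
  ]
}}

```text
t: 8.4
ee_pos: [469.9, -67.2, 120.7]
orientation: [-0.524, -3.097, -0.0]
ft_force: [0.8, 4.9, 1.5]
width: 27.7
grasp_force: 30.0
```

Request:
{"fn": "servo_tool", "kwargs": {
  "steps": [
    [[0.002,-0.0007,0],[0,0,0],-1],
    [[0.002,-0.0007,0],[0,0,0],-1],
    [[0.002,-0.0007,0.0004],[0,0,0],-1],
    [[0.002,-0.0007,0.0004],[0,0,0],-1],
    [[0.0015,-0.0005,0.0004],[0,0,0],-1],
    [[0.0015,-0.0005,0.0004],[0,0,0],-1],
    [[0,0,0],[0,0,0],-1],
    [[0,0,0],[0,0,0],-1]
  ]
}}

```text
t: 9.07
ee_pos: [478.0, -70.3, 121.3]
orientation: [-0.524, -3.091, -0.001]
ft_force: [-3.7, 7.3, 1.2]
width: 27.6
grasp_force: 30.0
```

Request:
{"fn": "servo_tool", "kwargs": {
  "steps": [
    [[0,0,-0.0005],[0,0,0],-1],
    [[0,0,-0.0005],[0,0,0],-1],
    [[0,0,-0.0005],[0,0,0],-1],
    [[0,0,-0.0005],[0,0,0],-1],
    [[0,0,0],[0,0,0],-1],
    [[0,0,0],[0,0,0],-1],
    [[0,0,0],[0,0,0],-1],
    [[0,0,0],[0,0,0],-1]
  ]
}}

```text
t: 9.73
ee_pos: [478.1, -70.3, 120.8]
orientation: [-0.524, -3.092, -0.001]
ft_force: [-9.9, 8.3, 21.3]
width: 27.7
grasp_force: 30.0
```

```bash
python3 - <<'E'
from h import *; from plan import *
d=grab("side"); W=cloud(d)
a=cv2.resize(d["color"][160:235,290:380],(720,600),interpolation=2)
cv2.imwrite("pics/c3.png",a); o=sensors.get_obs(); b=box(o["ee_pos"]); print(o["ee_pos"],o["ft_force"],b)
q=inv([b[0],b[2]+9],[1.4,3.0]); print(q,bar(*q))
# steel/black points near lever, box coords
m=(abs(W[...,0]-560)<50)&(abs(W[...,1]+98)<40)&(W[...,2]>125)
print(np.array([box(p) for p in W[m]]).round()[::5].tolist())
E
```

```text
[478.08604152 -70.25892763 120.82696967] [-10.15242154   7.11419375  20.88017524] [-26.78140336  -1.96631078 120.82696967]
[1.43747841 3.10411082] [ -7.05776198 122.0824251 ]
[[25.0, -51.0, 449.0], [29.0, -49.0, 435.0], [27.0, -49.0, 427.0], [28.0, -52.0, 423.0], [11.0, 5.0, 297.0], [83.0, 7.0, 171.0], [89.0, 7.0, 166.0], [86.0, -1.0, 168.0], [83.0, -9.0, 169.0], [80.0, -2.0, 162.0], [77.0, 16.0, 149.0], [82.0, -12.0, 164.0], [75.0, 2.0, 153.0], [84.0, -18.0, 164.0], [77.0, -3.0, 153.0], [71.0, 14.0, 140.0], [76.0, -15.0, 157.0], [68.0, 8.0, 141.0], [76.0, -15.0, 153.0], [70.0, 4.0, 139.0], [79.0, -16.0, 150.0], [72.0, -0.0, 138.0], [64.0, 12.0, 128.0], [72.0, -10.0, 140.0], [65.0, 6.0, 127.0], [72.0, -18.0, 141.0], [66.0, -2.0, 129.0], [65.0, -3.0, 126.0], [62.0, -11.0, 128.0], [67.0, -16.0, 127.0]]
```

View pics/c3.png

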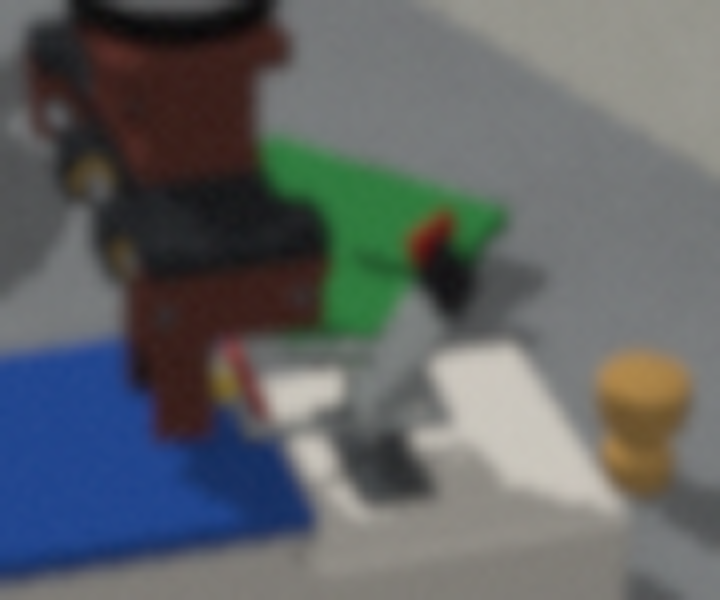

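The crop shows the bail flat with the bar behind the red rib (245,375) and the lever at about 1.05 rad. The contact force is 21 N, so I relieve it and let go.

Request:
{"fn": "servo_tool", "kwargs": {
  "steps": [
    [[-0.001,0.0004,0.0005],[0,0,0],-1],
    [[-0.001,0.0004,0.0005],[0,0,0],-1],
    [[0,0,0],[0,0,0],-1],
    [[0,0,0],[0,0,0],-1],
    [[0,0,0],[0,0,0],-0.4],
    [[0,0,0],[0,0,0],0],
    [[0,0,0],[0,0,0],0],
    [[0,0,0],[0,0,0],0]
  ]
}}

```text
t: 10.45
ee_pos: [479.0, -70.7, 121.1]
orientation: [0.524, 3.097, -0.001]
ft_force: [0.3, 0.4, 1.3]
width: 42.6
grasp_force: 0.0
```

Request:
{"fn": "servo_tool", "kwargs": {
  "steps": [
    [[0,0,0.004],[0,0,0],0],
    [[0,0,0.01],[0,0,0],0],
    [[0,0,0.02],[0,0,0],0],
    [[0,0,0.025],[0,0,0],0],
    [[0,0,0.025],[0,0,0],-1],
    [[0.01,-0.0035,0.015],[0,0,0],-1],
    [[0.01,-0.0035,0.0],[0,0,0],-1],
    [[0,0,0],[0,0,0],-1]
  ]
}}

```text
t: 11.12
ee_pos: [501.5, -78.0, 221.7]
orientation: [0.524, 3.093, -0.0]
ft_force: [0.0, 0.2, -0.6]
width: 20.8
grasp_force: 0.0
```

```bash
python3 - <<'E'
from h import *; from plan import *
d=grab("side"); W=cloud(d)
a=cv2.resize(d["color"][160:235,290:380],(720,600),interpolation=2)
cv2.imwrite("pics/c4.png",a); o=sensors.get_obs(); b=box(o["ee_pos"]); print(o["ee_pos"],o["width"],b)
m=(abs(W[...,0]-560)<50)&(abs(W[...,1]+98)<40)&(W[...,2]>145)&(W[...,2]<185)
print(np.array([box(p) for p in W[m]]).round()[::3].tolist())
H,S,V_=cv2.split(cv2.cvtColor(d["color"],cv2.COLOR_BGR2HSV))
y=(H>18)&(H<34)&(S>110)&(abs(W[...,0]-485)<40)&(abs(W[...,1]+70)<40); print(np.array([box(p) for p in W[y]]).round().tolist())
for t in(1.0,1.05,1.1,1.2):print(t,tip(t))
E
```

```text
[499.61155064 -77.56934511 220.24255214] 16.622364212799543 [ -4.04981889  -1.71172471 220.24255214]
[[82.0, 14.0, 167.0], [81.0, 10.0, 165.0], [88.0, 4.0, 168.0], [82.0, 4.0, 165.0], [79.0, 14.0, 157.0], [83.0, -3.0, 166.0], [76.0, 13.0, 154.0], [80.0, -1.0, 162.0], [85.0, -13.0, 168.0], [77.0, 6.0, 154.0], [81.0, -9.0, 163.0], [87.0, -18.0, 167.0], [76.0, 3.0, 153.0], [80.0, -12.0, 161.0], [87.0, -17.0, 163.0], [73.0, -4.0, 154.0], [79.0, -13.0, 159.0], [73.0, 3.0, 147.0], [77.0, -12.0, 155.0], [85.0, -15.0, 155.0], [75.0, -16.0, 154.0], [72.0, -8.0, 146.0], [77.0, -20.0, 153.0], [79.0, -16.0, 146.0]]
[[-4.0, -20.0, 227.0], [-22.0, 12.0, 139.0], [-18.0, 14.0, 138.0], [-27.0, 5.0, 141.0], [-23.0, 9.0, 138.0], [-21.0, 6.0, 139.0], [-18.0, 6.0, 139.0], [-26.0, 9.0, 135.0], [-24.0, 5.0, 137.0], [-22.0, 2.0, 138.0], [-19.0, 2.0, 138.0], [-26.0, 7.0, 132.0], [-26.0, -1.0, 137.0], [-23.0, -4.0, 139.0], [-20.0, -4.0, 138.0], [-17.0, -5.0, 138.0], [-26.0, -2.0, 134.0], [-25.0, -8.0, 138.0], [-22.0, -10.0, 139.0], [-20.0, -13.0, 141.0], [-17.0, -15.0, 141.0], [-10.0, 1.0, 130.0], [-5.0, 7.0, 125.0], [-3.0, 3.0, 127.0], [-26.0, -2.0, 131.0], [-25.0, -9.0, 135.0], [-23.0, -15.0, 139.0], [-20.0, -14.0, 138.0], [-18.0, -16.0, 139.0], [-13.0, -10.0, 133.0], [-7.0, -2.0, 128.0], [-4.0, -2.0, 127.0], [-26.0, -13.0, 134.0], [-23.0, -14.0, 135.0], [-20.0, -14.0, 134.0], [-17.0, -13.0, 133.0], [-14.0, -14.0, 133.0], [-8.0, -5.0, 126.0], [-23.0, -13.0, 131.0], [-21.0, -17.0, 133.0], [-17.0, -15.0, 131.0]]
1.0 [ 89.81397791 167.39904457]
1.05 [ 86.55185876 169.05853623]
1.1 [ 83.21087638 170.55291595]
1.2 [ 76.3259011  173.03182093]
```

View pics/c4.png

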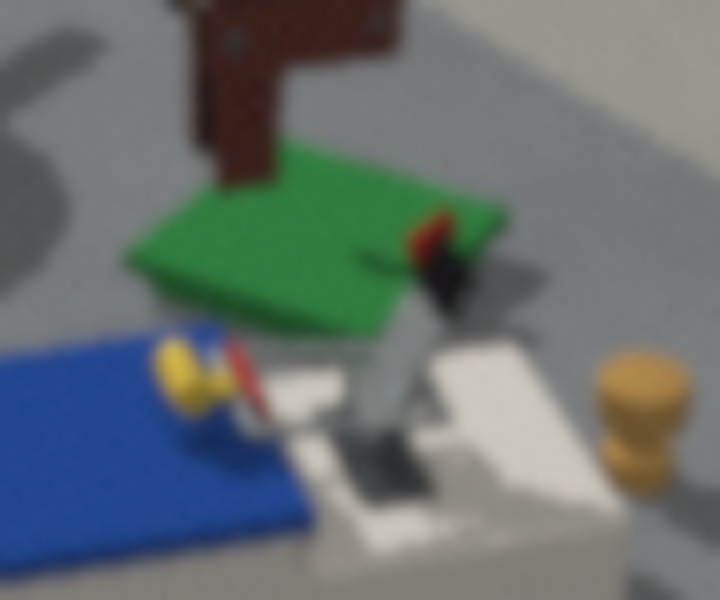

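The crop shows the bail hooked: the bar is behind the red rib and the roll at (183,378) is free. The lever stands at about 1.05 rad. Next is pressing the lever with closed fingers.

Request:
{"fn": "servo_tool", "kwargs": {
  "steps": [
    [[0.01,-0.0035,0],[0,0,0],-1],
    [[0.02,-0.007,-0.005],[0,0,0],-1],
    [[0.02,-0.007,-0.01],[0,0,0],-1],
    [[0.0104,-0.0036,-0.012],[0,0,0],-1],
    [[0,0,-0.015],[0,0,0],-1],
    [[0,0,-0.011],[0,0,0],-1],
    [[0,0,-0.004],[0,0,0],-1],
    [[0,0,0],[0,0,0],-1]
  ]
}}

```text
t: 11.83
ee_pos: [557.8, -98.0, 161.2]
orientation: [-0.524, -3.093, -0.0]
ft_force: [-0.1, 1.2, 0.8]
width: 0.4
grasp_force: 0.0
```

```bash
python3 - <<'E'
from h import *; from plan import *
o=sensors.get_obs(); print(o["width"],box(o["ee_pos"]),o["ft_force"])
E
```

```text
0.350452286120181 [ 57.66907507  -1.6813132  161.24057367] [-0.06309585  1.21169863  0.77569006]
```

Request:
{"fn": "servo_tool", "kwargs": {
  "steps": [
    [[0.0063,-0.0022,-0.0008],[0,0,0],-1],
    [[0.0063,-0.0022,-0.0009],[0,0,0],-1],
    [[0.004,-0.0014,-0.002],[0,0,0],-1],
    [[0.0037,-0.0013,-0.0025],[0,0,0],-1],
    [[0.0037,-0.0013,-0.0027],[0,0,0],-1],
    [[0.0034,-0.0012,-0.003],[0,0,0],-1],
    [[0.0031,-0.0011,-0.0033],[0,0,0],-1],
    [[0.0029,-0.001,-0.0035],[0,0,0],-1]
  ]
}}

```text
t: 12.5
ee_pos: [593.2, -110.2, 144.4]
orientation: [0.524, 3.097, -0.0]
ft_force: [0.3, 0.2, 0.5]
width: 0.5
grasp_force: 0.5
```

```bash
python3 - <<'E'
from h import *; from plan import *
o=sensors.get_obs(); print(box(o["ee_pos"]),o["ft_force"])
d=grab("side"); a=cv2.resize(d["color"][160:235,290:380],(600,500),interpolation=2); cv2.imwrite("pics/c5.png",a)
E
```

```text
[ 95.04494996  -1.3725989  144.37794818] [0.33785082 0.17213255 0.47723863]
```

View pics/c5.png

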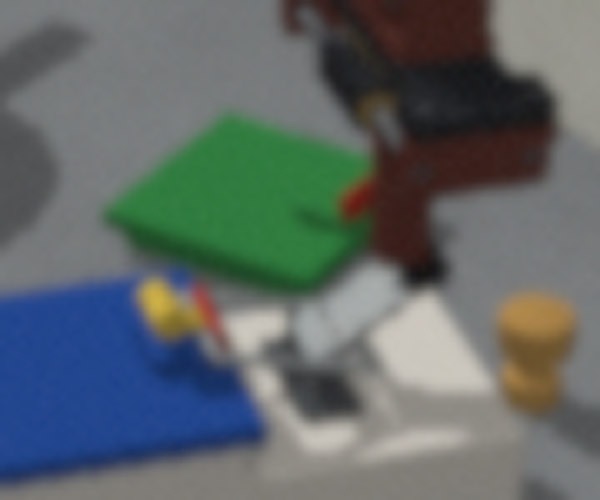

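The crop shows the fingertips at (410,260) pressing the lever down to about 0.6 rad, with the bail still hooked behind the rib.

Request:
{"fn": "servo_tool", "kwargs": {
  "steps": [
    [[0.0017,-0.0006,-0.0047],[0,0,0],-1],
    [[0.0017,-0.0006,-0.0047],[0,0,0],-1],
    [[0.002,-0.0007,-0.0042],[0,0,0],-1],
    [[0.002,-0.0007,-0.0042],[0,0,0],-1],
    [[0.0014,-0.0005,-0.0045],[0,0,0],-1],
    [[0.0013,-0.0005,-0.0045],[0,0,0],-1],
    [[0.0007,-0.0002,-0.0042],[0,0,0],-1],
    [[0.0007,-0.0002,-0.004],[0,0,0],-1]
  ]
}}

```text
t: 13.22
ee_pos: [604.1, -114.0, 109.0]
orientation: [-0.524, -3.097, 0.0]
ft_force: [-2.9, 1.0, 10.8]
width: 0.5
grasp_force: 5.6
```

Request:
{"fn": "servo_tool", "kwargs": {
  "steps": [
    [[0,0,-0.001],[0,0,0],-1],
    [[0,0,-0.0005],[0,0,0],-1],
    [[0,0,-0.0005],[0,0,0],-1],
    [[0,0,0],[0,0,0],-1],
    [[0,0,0],[0,0,0],-1],
    [[0,0,0],[0,0,0],-1],
    [[0,0,0],[0,0,0],-1],
    [[0,0,0],[0,0,0],-1]
  ]
}}

```text
t: 13.88
ee_pos: [604.2, -114.0, 108.8]
orientation: [0.524, 3.097, -0.0]
ft_force: [-5.5, 0.6, 11.8]
width: 0.6
grasp_force: 6.2
```

Request:
{"fn": "servo_tool", "kwargs": {
  "steps": [
    [[0,0,0.004],[0,0,0],-1],
    [[0,0,0.02],[0,0,0],-1],
    [[0,0,0.03],[0,0,0],-1],
    [[0,0,0.04],[0,0,0],-1],
    [[0,0.03,0.02],[0,0,0],-1],
    [[0,0.03,0],[0,0,0],-1],
    [[0,0.03,0],[0,0,0],-1],
    [[0,0.02,0],[0,0,0],-1]
  ]
}}

```text
t: 14.55
ee_pos: [604.3, -2.0, 222.2]
orientation: [0.524, 3.097, 0.001]
ft_force: [-0.2, -0.4, -0.3]
width: 0.0
grasp_force: 0.0
```

```bash
python3 - <<'E'
from h import *; from plan import *
o=sensors.get_obs(); print(o["ee_pos"],o["ft_force"])
d=grab("side"); W=cloud(d); a=cv2.resize(d["color"][150:250,270:390],(720,600),interpolation=2); cv2.imwrite("pics/c6.png",a)
B=np.array([box(p) for p in W.reshape(-1,3)])
m=(abs(B[:,0]-115)<14)&(abs(B[:,1])<14)&(B[:,2]<140); print("lever z",np.median(B[m],0),B[m][:,2].min(),B[m][:,2].max())
H,S,_=cv2.split(cv2.cvtColor(d["color"],cv2.COLOR_BGR2HSV)); H=H.ravel();S=S.ravel()
l=(H>105)&(H<130)&(S>140)&(abs(B[:,0]+60)<40)&(abs(B[:,1])<60); print("lid z",np.median(B[l][:,2]),B[l][:,2].std())
y=(H>18)&(H<34)&(S>110)&(abs(B[:,0]+20)<15)&(abs(B[:,1])<20)&(B[:,2]<160); print("roll",np.median(B[y],0),B[y].max(0))
E
```

```text
[604.25517741  -1.95446556 222.22648679] [-0.18905513 -0.44967303 -0.31855255]
lever z [114.55507043  -1.78193007 105.58765293] 78.1553241154099 110.3229250789215
lid z 111.02676720411928 1.8731455164647988
roll [-15.69084131  -6.21657795 141.76151952] [ -5.94237283  14.08715162 145.95361683]
```

View pics/c6.png

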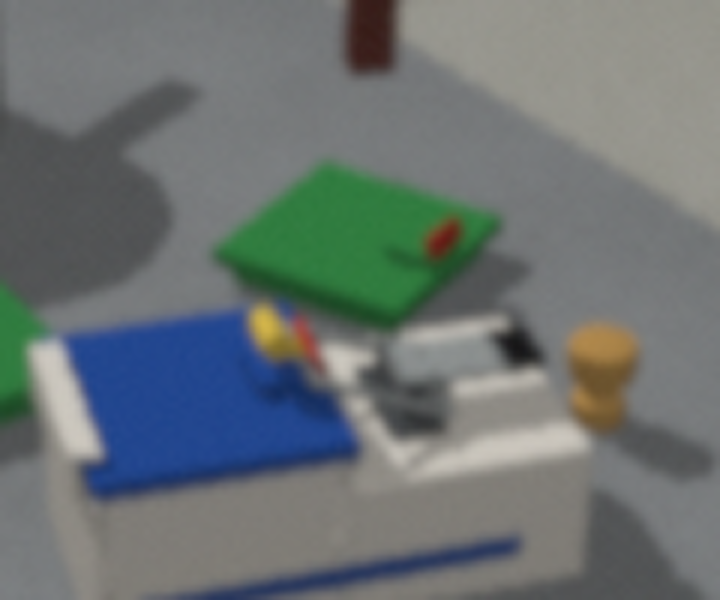

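The crop shows the lever lying flat (450,355), the bar still behind the rib, the roll at the hooked position and height, and the lid seated.

```bash
python3 -c "
from workcell import close_job
print(close_job())"
```

```text
the job is handed in; nothing more can be done
None
```

I hooked the bail behind the keeper rib and let it go, then pressed the lever flat. The last picture shows the bar still hooked and the lid seated; I never went near the cooker, teapot or valve. I handed the job in at about 15 s, and no verdict came back.

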